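# Turn the sample carousel by its star handle and start the reader

## Robot

A 7-joint arm with a two-finger parallel gripper is mounted at the origin on a cart in front of the work surface, level with it; the furniture and walls round the work are solid. World frame = base frame: x ahead of the robot, y to its left, z up, the work surface at z = 0. Lengths are in m, angles in rad, forces in N, time in s.
With the tool pointing down it reaches from about 0.425 to 0.875 m from the base axis. Payload 4.7 kg.
Tool frame: the origin (TCP) lies on the mounting face of the last link; the fingertips stand 182 mm ahead of it and the grasp point (between the pads) lies 164 mm ahead of it; z points along the fingers, y is the line along which they close (so a half turn about z gives the same grasp; the last joint's range is limited). The gripper opens to 87 mm and grips with 3 to 60 N. Pads are 19 mm wide; open, the fingers measure 117 mm over their backs; the gripper's body (75 mm by 190 mm) begins 51 mm behind the grasp point.
Start: joints at [1.308, 0.321, -0.07, 1.45, 0.023, 1.371, -0.057], TCP at [0.178, -0.625, 0.405] pointing down, gripper open.
Joint ranges: [-2.86, 2.86], [-0.3, 2.09], [-1.38, 1.24], [0.06, 2.45], [-1.56, 4.7], [0.09, 2.05], [-2.69, 2.69]. Speed limits (rad/s): [2.57, 2.57, 3.14, 3.14, 3.14, 3.14, 3.14].

## Interface

Orientations are given as a rotation vector (axis times angle).
In Python, from station import bot gives the robot as it stands. The module is installed in compiled form; this text tells all that it offers.
- The arm moves only by the tool jog_arm, never from a script. Its argument "commands" is a list of rows, each a list of 4 numbers: the shift along the tool's x, y, z as a fraction of full scale, then the turn about the tool's z as a fraction of full scale. In form: [[x, y, z, twist], ...]. A call has 1 to 12 rows; each row shifts and turns the commanded pose from where the row before left it, along the tool's axes as they then stand; what a row does not reach is not made up. Full scale, the value 1, is 4 cm for a shift and 4 degrees for a turn. A row lasts 1/8 s, in which the tool goes at most 62.5 mm and 10.7 degrees, less where a joint would pass 70% of its speed; a pose out of reach is approached as far as the arm can. A call with a number of a shift or a turn outside -1 to 1 is refused whole. A call with a gripper value outside its range is refused whole. "hand" is the closure, from -1 (fully open) to 1 (shut), set as the call begins (left out, the last holds). The fingers move at their own pace and stop on an object; "force" is the grip in N (left out, the last holds). Time passes only in rows, so rows that do not move let the fingers close. It gives the time, the measured TCP pose, the force, the opening and the grip force at its end, in the units of the state.
- bot.observe(): the state, without advancing time (a new reading comes with each control period).
- bot.read_camera(name): name is "scene" or "top" or "wrist"; returns (picture, depth): 480x640x3 uint8, red, green, blue; 480x640 float32, m along the optical axis (not along the pixel's ray), 0 where there is no reading.
- bot.camera_params(name): a dict with "vfov" (degrees; the focal length in pixels is half the picture's height over the tangent of half this angle, whatever the lens; pixels are square), "cx", "cy" (the principal point, pixels), "k1" (the pictures are not rectified: a ray, as slopes to the right and down, at radius r is drawn at 1 + k1 r^2 times it, then the intrinsics apply), "R" (3x3) and "t" (3): a world point X has camera coordinates R X + t; the wrist camera has in their place "T_tool_cam" (4x4, takes a point from camera to tool coordinates, whose origin is the TCP and whose axes are the flange's). Camera axes: x right, y down, z forward; pixel columns grow to the right and rows downward; lengths in m; the calibration is good to about 2 mm. A picture is of the moment at which its call begins: read the wrist's pose just before it. camera_params takes no time and is no camera call.
- bot.finish_job(): hands the job in; it is judged then, once.
The state is a dict: "t": time; "joint_pos": joint angles; "joint_vel": joint speeds; "joint_efforts": joint torques, N m; "ee_pos": TCP position; "ee_rot": TCP orientation; "force": force on the tool from outside, world axes, zero at the start; "ft_torque": the same for the moment, N m; "gripper_width": finger opening in m; "grasp_force": force on a finger pad.
Only numpy, scipy, OpenCV 4.12 (cv2) and the standard library are available. Lean on these libraries where they do the work, as an engineer would, in place of code of your own. Each camera call takes 0.05 s, during which the arm holds its last target. There are 200 camera calls.

## Task

Push on the spokes of the carousel's star handle with one finger, gently and without gripping anything, until the black-capped vial stands squarely in front of the reader's window; then press the reader's green button with a fingertip and come clear. Turn the carousel by the spokes alone: do not touch the tray or the vials, let every vial stay upright in its pocket, press the button only once the black-capped vial is at the window, and leave the other things on the worktop where they are.

Things in the scene. Friction and masses are not known exactly. Their poses are not given: they have to be found in the camera images.
- carousel: grey round base of the sample carousel, 88 mm radius, 12 mm high, fixed to the worktop. Origin: on the vertical turning axis, at worktop height; z up. On it turn together a white tray and, on a steel column of 11 mm radius, a star handle with three spokes. Pocket centres lie 58 mm from the axis at 30, 90, 150 ... degrees counterclockwise from this body's x axis when joint star is 0
- star (a joint): turn of star handle and tray together about the vertical axis, rad: 0 at the start, growing counterclockwise seen from above; a full turn either way is free. Steady friction of 0.12 N m (about 1.3 N at 95 mm from the axis), no spring or detent: it stays where it is left. Pushing the handle with more than 15 N fails the run
- hub_top (a point): top centre of the black hub (21 mm radius, z = 102 to 127 mm) of the star handle, on the turning axis, 130 mm above the worktop
- spoke_1_ball (a point): centre of the red ball (9 mm radius) at the outer end of spoke 1 of the star handle, 108 mm from the turning axis and 115 mm above the worktop; turns with the handle. The spoke is a straight level steel bar of 5 mm radius from hub to ball, its centre line 37 mm above the vial caps. The three spokes stand 120 degrees apart, each midway between two pockets
- spoke_2_ball (a point): centre of the red ball (9 mm radius) at the outer end of spoke 2 of the star handle, 108 mm from the turning axis and 115 mm above the worktop; turns with the handle. The spoke is a straight level steel bar of 5 mm radius from hub to ball, its centre line 37 mm above the vial caps. The three spokes stand 120 degrees apart, each midway between two pockets
- spoke_3_ball (a point): centre of the red ball (9 mm radius) at the outer end of spoke 3 of the star handle, 108 mm from the turning axis and 115 mm above the worktop; turns with the handle. The spoke is a straight level steel bar of 5 mm radius from hub to ball, its centre line 37 mm above the vial caps. The three spokes stand 120 degrees apart, each midway between two pockets
- reader: vial reader, a fixed white box 56 mm high beside the carousel, its window facing the axis. Its origin is NOT in the box but on the turning axis at worktop height; its x axis points level from there through the middle of the window to the box, which spans x = 98 to 162 mm, y = -26 to 26 mm. A vial is squarely at the window when it lies on this x axis (x = 58 mm, y = 0; allowed 7 mm either way in y)
- window (a point): middle of the reader's green glass window (18 mm wide) in its black frame, 97.5 mm from the turning axis, 36 mm above the worktop
- start_button_top (a point): middle of the top of the reader's round green push button (11 mm radius), on top of the reader 137 mm from the turning axis; it is pressed straight down
- start_button (a joint): how far the green button is pressed, m: 0 out, 0.006 fully down at 4 N; it counts as pressed beyond 0.004 and springs back when released
- sample_black: a glass sample vial with a black screw cap, 27 mm diameter, 59 mm high, about 30 g, standing loose in a pocket of the carousel. Origin: centre of its underside, z up its axis; its turn about z means nothing. This is the vial to be read; the pocket it starts in varies
- vial_1: a glass sample vial with a white screw cap, 27 mm diameter, 59 mm high, about 30 g, standing loose in a pocket of the carousel. Origin: centre of its underside, z up its axis; its turn about z means nothing
- vial_3: a glass sample vial with a white screw cap, 27 mm diameter, 59 mm high, about 30 g, standing loose in a pocket of the carousel. Origin: centre of its underside, z up its axis; its turn about z means nothing
- vial_5: a glass sample vial with a white screw cap, 27 mm diameter, 59 mm high, about 30 g, standing loose in a pocket of the carousel. Origin: centre of its underside, z up its axis; its turn about z means nothing
- tray_center (a point): white tray that turns with the star handle, not to be touched. 80 mm radius, top 19 mm above the worktop, this point is the middle of its top, on the axis. It has six pockets 60 degrees apart: collars of 18.5 mm outer radius, rim 37 mm above the worktop. Four hold a vial (underside 19 mm, cap top 78 mm above the worktop); two are empty
- timer: a bystander lying loose on the worktop, left alone: white timer, 62x66x20 mm, origin centre of its underside
- strip_box: a bystander lying loose on the worktop, left alone: flat white box of indicator strips with a rainbow print, 42x62x14 mm, origin centre of its underside
- tube_cutter: a bystander lying loose on the worktop, left alone: blue tube cutter, 24x89x18 mm, origin centre of its underside
Not all that is in view belongs to the job. Leave any orange look-alike of the reader alone.

How it is judged:
On the way, in this order (a step that is already met when the one before it is completed fails the run):
1. the black-capped vial stands at the reader's window and the carousel is at rest (x of sample_black in the frame of reader above 0.045 m and y of sample_black in the frame of reader between -0.007 and 0.007 m and velocity of joint star between -0.05 and 0.05 rad/s), for 0.2 s.
2. the green button is pressed with the vial at the window (x of sample_black in the frame of reader above 0.045 m and y of sample_black in the frame of reader between -0.007 and 0.007 m and value of joint start_button above 0.004 m), for 0.05 s.
At the end, for the whole second after the job is handed in: The black-capped vial stands on the reader's x axis within 7 mm either way, on the window's side of the turning axis; all four vials stand upright (within 0.15 rad) in their pockets; the carousel is at rest and the button has sprung back (all of step 1 and height (world z) of each of sample_black, vial_1, vial_3, vial_5 below 0.024 m and angle between each of sample_black, vial_1, vial_3, vial_5's own z axis and vertical below 0.15 rad and value of joint start_button below 0.002 m); the robot touches nothing.
It fails at once if the robot touches a vial or reaches down to the tray (contact force between any of sample_black, vial_1, vial_3, vial_5 and the fingers above 0.5 N or contact force between any of sample_black, vial_1, vial_3, vial_5 and the arm above 0.5 N or (horizontal distance between the grasp point and carousel below 0.12 m and height (world z) of the grasp point below 0.065 m)).
It fails at once if a vial is lifted or tipped (height (world z) of any of sample_black, vial_1, vial_3, vial_5 above 0.03 m or angle between any of sample_black, vial_1, vial_3, vial_5's own z axis and vertical above 0.3 rad).
It fails at once if the star handle is gripped or pushed with more than 15 N (contact force between star and the fingers above 15 N or contact force between star and the arm above 15 N).
It fails at once if the button is pressed while the black-capped vial is not at the window (value of joint start_button above 0.003 m and not (x of sample_black in the frame of reader above 0.045 m and y of sample_black in the frame of reader between -0.007 and 0.007 m)).
It fails at once if a bystander is moved more than 20 mm (distance of any of timer, strip_box, tube_cutter from where it was at the start of the episode above 0.02 m).
It also fails if it takes over 72 s, if anything falls off the work surface, if the arm or the gripper's body presses on something with over 40 N, if the wrist force passes 120 N, or if a joint passes its speed limit or range.

## Working session

There is one attempt and no reset: what is moved stays moved. The work goes in short steps, Python scripts to look and compute and a tool call to move; the robot and the scene stay as the last step left them, time stands still between calls to the robot, and variables do not carry over. Pictures are saved under pics/ and viewed, at most 10 in all, crops included, and the job is handed in when it is done.

Besides the shell and the picture viewer there is one more tool, called after ">>>" as name(argument=value, ...), one argument or row to a line, values as JSON. jog_arm: Moves the arm, as the interface text tells. Shift numbers are shares of 4 cm and turn numbers shares of 4 degrees, none past 1 either way. Its arguments: {"type":"object","properties":{"commands":{"type":"array"},"hand":{"type":"number"},"force":{"type":"number"}},"required":["commands"]}

```bash
mkdir -p pics; cat > h.py <<'E'
import numpy as np, cv2
from station import bot
from scipy.spatial.transform import Rotation as Ro
def cam(n):
    p=bot.camera_params(n); f=240/np.tan(np.radians(p['vfov'])/2)
    if 'R' in p: R=np.array(p['R']);t=np.array(p['t']); C=-R.T@t; Rw=R.T
    else:
        s=bot.observe(); T=np.array(p['T_tool_cam']); Rt=Ro.from_rotvec(s['ee_rot']).as_matrix()
        Rw=Rt@T[:3,:3]; C=Rt@T[:3,3]+s['ee_pos']
    return p,f,Rw,C
def ray(c,u,v):
    p,f,Rw,C=c; x=(u-p['cx'])/f; y=(v-p['cy'])/f
    rd=np.hypot(x,y); r=rd
    for _ in range(20): r=rd/(1+p['k1']*r*r)
    s=r/rd if rd>0 else 1
    return C,Rw@np.array([x*s,y*s,1])
def on(c,u,v,z):
    C,d=ray(c,u,v); return C+d*(z-C[2])/d[2]
def proj(c,X):
    p,f,Rw,C=c; q=Rw.T@(np.array(X)-C); x,y=q[0]/q[2],q[1]/q[2]; k=1+p['k1']*(x*x+y*y)
    return p['cx']+f*x*k,p['cy']+f*y*k
def snap(n,name):
    c=cam(n); im,d=bot.read_camera(n); cv2.imwrite('pics/'+name,im[:,:,::-1]); np.save('pics/'+name+'.npy',d); return c,im,d
def blobs(m,amin=15):
    n,l,s,ce=cv2.connectedComponentsWithStats(m.astype(np.uint8)); return [(tuple(np.round(ce[i],1)),int(s[i,4])) for i in range(1,n) if s[i,4]>=amin]
E
python3 - <<'E'
from h import *
print(bot.observe())
for n in('top','scene'):
    c,im,d=snap(n,n+'0.png'); print(n,c[3],c[0]['k1'])
    hsv=cv2.cvtColor(im,cv2.COLOR_RGB2HSV);H,S,V=cv2.split(hsv)
    print('red',blobs(((H<6)|(H>174))&(S>150)&(V>80)))
    print('green',blobs((H>40)&(H<85)&(S>110)&(V>50)))
E
```

```text
{'t': 0.0, 'joint_pos': array([ 1.30807643,  0.3218543 , -0.07006113,  1.45167322,  0.02261269,
        1.37084105, -0.05688573]), 'joint_vel': array([-2.90918525e-04,  5.57197518e-04, -9.53384695e-04, -7.45304687e-04,
        9.23111907e-04, -1.52483693e-03,  9.42349434e-05]), 'joint_efforts': array([ 4.71169369e-04, -4.91298938e+01, -4.03821375e-01, -3.12528920e+01,
       -6.40775403e-02,  4.35592909e-02,  1.48785712e-04]), 'ee_pos': array([ 0.17754007, -0.62506659,  0.40364158]), 'ee_rot': array([-3.10961151e+00, -4.33210366e-01,  6.17195571e-04]), 'force': array([-0.25199642,  1.35033396, -0.3007973 ]), 'ft_torque': array([-0.02527092, -0.00424379, -0.02479629]), 'grasp_force': 0.0, 'gripper_width': 0.0871963057991634}
top [0.3965375  0.03021014 1.08788389] 0.011079327933999942
red [((np.float64(551.8), np.float64(242.6)), 3973), ((np.float64(380.9), np.float64(200.6)), 22), ((np.float64(299.2), np.float64(221.0)), 23), ((np.float64(358.3), np.float64(281.6)), 27), ((np.float64(454.5), np.float64(291.1)), 203), ((np.float64(435.7), np.float64(292.4)), 21)]
green [((np.float64(267.1), np.float64(175.5)), 85), ((np.float64(369.6), np.float64(183.1)), 79), ((np.float64(259.1), np.float64(231.8)), 90), ((np.float64(216.3), np.float64(273.0)), 90)]
scene [-0.10485504  0.99135323  0.97016291] -0.1382640688609985
red [((np.float64(395.1), np.float64(175.7)), 964), ((np.float64(398.6), np.float64(222.0)), 113), ((np.float64(358.9), np.float64(232.6)), 26), ((np.float64(288.4), np.float64(243.6)), 30)]
green [((np.float64(290.5), np.float64(215.8)), 42), ((np.float64(298.2), np.float64(232.0)), 25), ((np.float64(235.4), np.float64(260.7)), 51), ((np.float64(241.4), np.float64(280.2)), 32), ((np.float64(275.2), np.float64(281.4)), 59), ((np.float64(280.8), np.float64(302.0)), 43), ((np.float64(287.4), np.float64(320.0)), 72), ((np.float64(294.1), np.float64(342.5)), 37)]
```

View pics/top0.png

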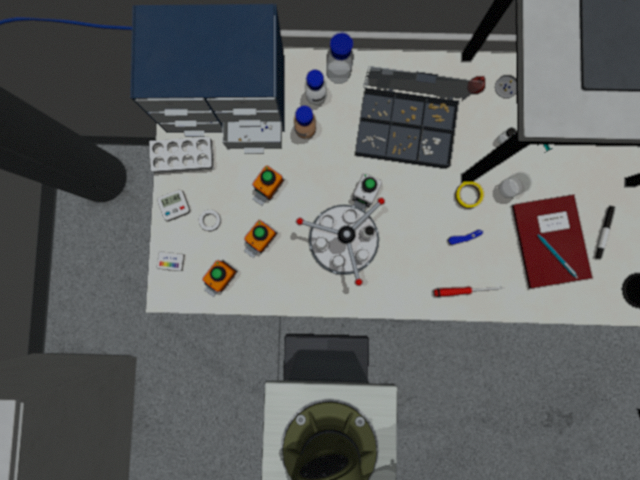

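View pics/scene0.png

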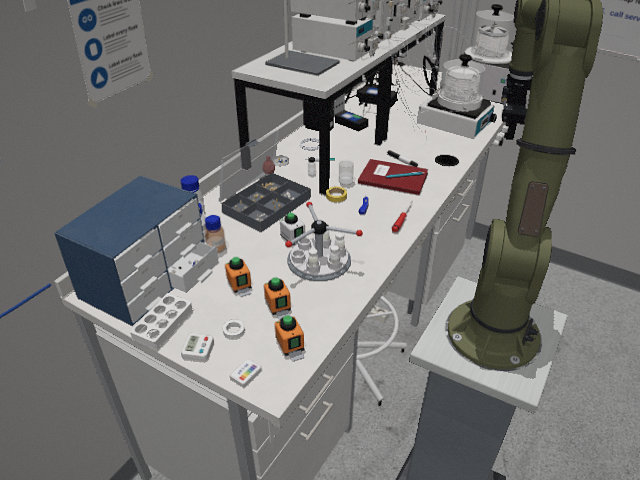

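The white reader's button is at (370,183) in the top view. The orange look-alikes have theirs at (267,176), (259,232) and (216,273). The balls are at (381,201), (299,221) and (358,282), the hub at about (346,234), and a dark cap at about (370,231). I chose the white reader beside the carousel and will check it in a close crop.

```bash
python3 - <<'E'
from h import *
c=cam('top'); im=cv2.imread('pics/top0.png')
B=np.array([on(c,*p,0.115)[:2] for p in((380.9,200.6),(299.2,221.0),(358.3,281.6))])
# circumcentre
A=2*(B[1:]-B[0]); b=(B[1:]**2).sum(1)-(B[0]**2).sum(); ctr=np.linalg.solve(A,b)
print('balls',B,'mean',B.mean(0),'cc',ctr,np.linalg.norm(B-ctr,axis=1),np.degrees(np.arctan2(*(B-ctr).T[::-1])))
print('hub',on(c,346.3,234,0.127))
bt=on(c,369.6,183.1,0.062)[:2]; print('button',bt,np.linalg.norm(bt-ctr),np.degrees(np.arctan2(*(bt-ctr)[::-1])))
print('base test',proj(c,[0.,0,0]))
k=im[160:310,270:420]; cv2.imwrite('pics/crop1.png',cv2.resize(k,(600,600),interpolation=cv2.INTER_CUBIC))
g=k.max(2); m=np.zeros(im.shape[:2]); m[160:310,270:420]=g<50; print(blobs(m,8))
for u,v in((370,231),):print(on(c,u,v,.078))
E
```

```text
balls [[ 0.57870799 -0.1008893 ]
 [ 0.52793454  0.08019017]
 [ 0.39705812 -0.05401202]] mean [ 0.50123355 -0.02490372] cc [ 0.50144575 -0.02489511] [0.10837238 0.10837238 0.10837238] [ -44.52594273   75.85221006 -164.41458526]
hub [ 0.50034311 -0.02463115  0.127     ]
button [ 0.62977849 -0.08069987] 0.1399409303040308 -23.501539311265446
base test (np.float64(328.22792010643485), np.float64(448.28363332979234))
[((np.float64(408.7), np.float64(161.1)), 69), ((np.float64(272.1), np.float64(178.0)), 29), ((np.float64(367.8), np.float64(186.9)), 58), ((np.float64(361.1), np.float64(201.1)), 42), ((np.float64(345.9), np.float64(234.8)), 161), ((np.float64(369.2), np.float64(230.1)), 46)]
[ 0.51405596 -0.08188373  0.078     ]
```

View pics/crop1.png

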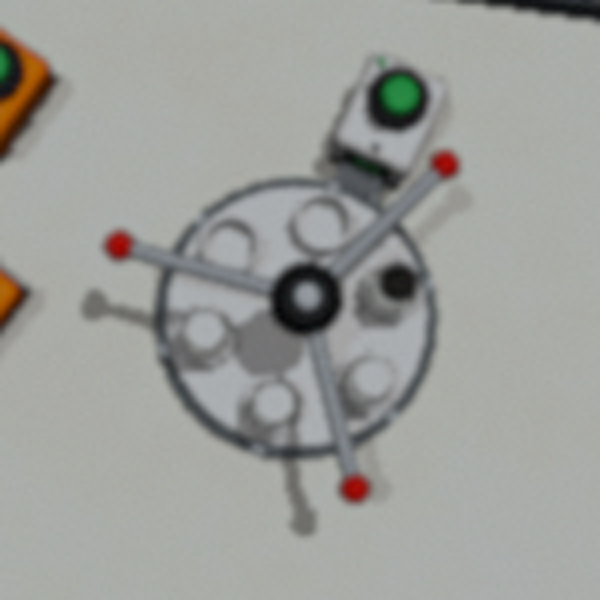

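The crop shows the white reader with its green button at (400,95), the black cap at (398,283) and spoke 1 between them. The vial must turn about +51° counterclockwise, so I'll push spoke 1 from its clockwise side with the gripper shut.

```bash
cat >> h.py <<'E'
def pose():
    s=bot.observe(); R=Ro.from_rotvec(s['ee_rot']).as_matrix(); return np.array(s['ee_pos']),np.arctan2(R[1,0],R[0,0]),s
def plan(P,yaw,p0,y0,step=.9,n=None):
    """rows of tool-frame shifts from p0,y0 to P,yaw (degrees)"""
    P=np.array(P);yaw=np.radians(yaw); d=P-p0; dy=(yaw-y0+np.pi)%(2*np.pi)-np.pi
    if n is None:n=int(np.ceil(max(np.linalg.norm(d)/.04/step,abs(np.degrees(dy))/4/step,1)))
    rows=[]
    for i in range(n):
        a=y0+dy*i/n; v=d/n/.04; x=v[0]*np.cos(a)+v[1]*np.sin(a); y=v[0]*np.sin(a)-v[1]*np.cos(a)
        rows.append([round(float(k),3) for k in(x,y,-v[2],-np.degrees(dy)/n/4)])
    return rows
E
python3 - <<'E'
from h import *
p,y,s=pose(); print(p,np.degrees(y))
r=plan([.539,-.101,.385],45.6,p,y); print(len(r),r)
E
```

```text
[ 0.17756043 -0.62509402  0.40377195] 15.862821373559074
18 [[0.682, -0.563, 0.026, -0.413], [0.698, -0.543, 0.026, -0.413], [0.713, -0.523, 0.026, -0.413], [0.728, -0.502, 0.026, -0.413], [0.742, -0.481, 0.026, -0.413], [0.756, -0.459, 0.026, -0.413], [0.769, -0.437, 0.026, -0.413], [0.781, -0.415, 0.026, -0.413], [0.792, -0.392, 0.026, -0.413], [0.803, -0.369, 0.026, -0.413], [0.814, -0.346, 0.026, -0.413], [0.823, -0.322, 0.026, -0.413], [0.832, -0.298, 0.026, -0.413], [0.841, -0.274, 0.026, -0.413], [0.848, -0.25, 0.026, -0.413], [0.855, -0.225, 0.026, -0.413], [0.861, -0.201, 0.026, -0.413], [0.867, -0.176, 0.026, -0.413]]
```

>>> jog_arm(
  commands=[
    [0.68,-0.56,0.02,-0.41],
    [0.7,-0.54,0.02,-0.41],
    [0.71,-0.52,0.02,-0.41],
    [0.73,-0.5,0.02,-0.41],
    [0.74,-0.48,0.02,-0.41],
    [0.76,-0.46,0.02,-0.41],
    [0.77,-0.44,0.02,-0.41],
    [0.78,-0.41,0.02,-0.41],
    [0.79,-0.39,0.02,-0.41],
    [0.8,-0.37,0.02,-0.41],
    [0.81,-0.35,0.02,-0.41],
    [0.82,-0.32,0.02,-0.41],
  ],
  hand=1,
  force=5,
)

```text
t: 1.6
ee_pos: [0.4199, -0.2748, 0.3951]
ee_rot: [2.99, 0.962, 0.0]
force: [-0.2, 0.3, -0.1]
gripper_width: 0.0005
grasp_force: 0.0
```

>>> jog_arm(
  commands=[
    [0.83,-0.3,0.02,-0.41],
    [0.84,-0.27,0.02,-0.41],
    [0.85,-0.25,0.02,-0.41],
    [0.85,-0.22,0.02,-0.41],
    [0.4,-0.1,0.0,-0.41],
    [0,0,0,0],
    [0,0,0,0],
    [0,0,0,0],
  ],
)

```text
t: 2.6
ee_pos: [0.508, -0.1488, 0.3919]
ee_rot: [2.917, 1.166, -0.001]
force: [0.9, 0.9, 0.0]
gripper_width: 0.0005
grasp_force: 0.0
```

```bash
python3 - <<'E'
from h import *
p,y,s=pose(); print(p,np.degrees(y),s['gripper_width'],s['force'],s['joint_pos'],s['t'])
r=plan([.539,-.101,.385],45.6,p,y); print(len(r),r)
c,im,d=snap('wrist','w1.png')
hsv=cv2.cvtColor(im,cv2.COLOR_RGB2HSV);H,S,V=cv2.split(hsv)
for nm,m,z in(('red',((H<6)|(H>174))&(S>150)&(V>80),.115),('green',(H>40)&(H<85)&(S>110)&(V>50),.066)):
  for (u,v),a in blobs(m,60):
    C,dr=ray(c,u,v); dep=d[int(v),int(u)]; print(nm,u,v,a,on(c,u,v,z),'depthpt',C+dr*dep)
E
```

```text
[ 0.50801729 -0.1487612   0.39186161] 43.58570073548754 0.0005001792403823325 [0.89649217 0.89644485 0.02267207] [ 0.7567471   0.10353991 -0.5542704   1.75107155  0.0571722   1.30315355
 -0.62035902] 2.6
2 [[0.692, -0.165, 0.086, -0.252], [0.695, -0.153, 0.086, -0.252]]
red 336.1 116.9 485 [ 0.57889197 -0.09951569  0.115     ] depthpt [ 0.57821584 -0.09953829  0.12418046]
red 112.8 264.2 319 [ 0.39531575 -0.05268106  0.115     ] depthpt [ 0.40041122 -0.05414939  0.12292227]
red 559.7 373.8 2105 [ 0.56480788 -0.36580606  0.115     ] depthpt [ 0.56665141 -0.46833044  0.01616739]
red 548.3 473.7 320 [ 0.4968604  -0.44649667  0.115     ] depthpt [ 0.47278106 -0.57851853  0.01738217]
red 494.1 474.8 498 [ 0.46325234 -0.40883423  0.115     ] depthpt [ 0.42602331 -0.52758114  0.01648516]
green 358.9 49.5 788 [ 0.62897329 -0.07783434  0.066     ] depthpt [ 0.62678044 -0.07854401  0.07570412]
```

View pics/w1.png

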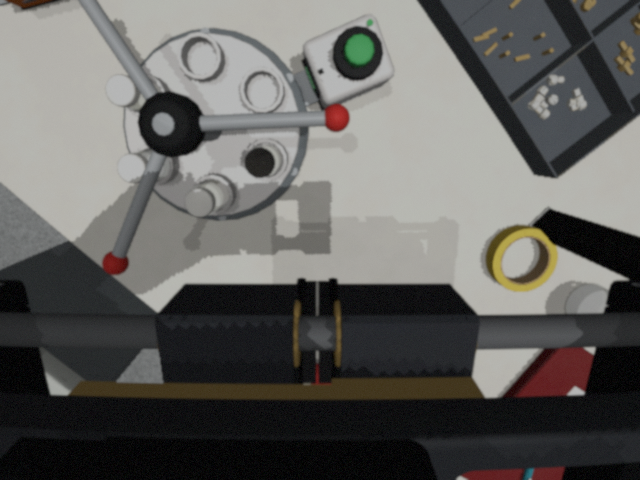

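The wrist view agrees with the top view: spoke 1's ball is at (336,117), the black cap at (259,161) and the button at (359,50). The fingers are shut and clear of everything. Next I go over the start point and down, with the tips at z≈0.097.

>>> jog_arm(
  commands=[
    [0.69,-0.16,0.09,-0.25],
    [0.69,-0.15,0.09,-0.25],
    [0,0,0,0],
    [0,0,0.6,0],
    [0,0,0.6,0],
    [0,0,0.6,0],
    [0,0,0.6,0],
    [0,0,0.25,0],
    [0,0,0,0],
    [0,0,0,0],
  ],
)

```text
t: 3.9
ee_pos: [0.5399, -0.1003, 0.2798]
ee_rot: [2.894, 1.22, 0.002]
force: [-0.2, -0.1, 0.2]
gripper_width: 0.0007
grasp_force: 0.0
```

```bash
python3 - <<'E'
from h import *
p,y,s=pose(); print(p,np.degrees(y),s['force'])
C=np.array([.501,-.0248])
def tgt(th,off,r=.08):
    t=np.radians(th);return C+r*np.array([np.cos(t),np.sin(t)])+off*np.array([np.sin(t),-np.cos(t)])
q,yy=p,y; 
for th in [-44.4]+list(np.linspace(-41,6.8,15)):
    T=np.r_[tgt(th,.0145),p[2]]; r=plan(T,th+90,q,yy,n=1 if th>-44 else 3); print(round(th,1),r); q,yy=T,np.radians(th+90)
E
```

```text
[ 0.53991193 -0.10028747  0.27981851] 45.715864627171 [-0.2494172  -0.08159105  0.15168783]
-44.4 [[0.102, -0.005, -0.0, 0.01], [0.102, -0.005, -0.0, 0.01], [0.102, -0.005, -0.0, 0.01]]
-41.0 [[0.119, 0.018, -0.0, -0.85]]
-37.6 [[0.12, 0.018, -0.0, -0.854]]
-34.2 [[0.12, 0.018, -0.0, -0.854]]
-30.8 [[0.12, 0.018, -0.0, -0.854]]
-27.3 [[0.12, 0.018, -0.0, -0.854]]
-23.9 [[0.12, 0.018, -0.0, -0.854]]
-20.5 [[0.12, 0.018, -0.0, -0.854]]
-17.1 [[0.12, 0.018, -0.0, -0.854]]
-13.7 [[0.12, 0.018, -0.0, -0.854]]
-10.3 [[0.12, 0.018, -0.0, -0.854]]
-6.9 [[0.12, 0.018, -0.0, -0.854]]
-3.4 [[0.12, 0.018, -0.0, -0.854]]
-0.0 [[0.12, 0.018, -0.0, -0.854]]
3.4 [[0.12, 0.018, -0.0, -0.854]]
6.8 [[0.12, 0.018, -0.0, -0.854]]
```

>>> jog_arm(
  commands=[
    [0.1,0,0,0],
    [0.1,0,0,0],
    [0.06,0,0,0],
    [0.05,0,0,0],
    [0.06,0.01,0,-0.43],
    [0.06,0.01,0,-0.43],
    [0.06,0.01,0,-0.43],
    [0.06,0.01,0,-0.43],
    [0,0,0,0],
  ],
)

```text
t: 5.03
ee_pos: [0.556, -0.0848, 0.2787]
ee_rot: [2.816, 1.393, 0.001]
force: [-0.9, -0.1, 0.2]
gripper_width: 0.0002
grasp_force: 0.2
```

```bash
cat > look.py <<'E'
from h import *
p,y,s=pose(); print(p,np.degrees(y),s['force'],s['t'])
c=cam('top'); im,d=bot.read_camera('top'); C=np.array([.5012,-.0248])
hsv=cv2.cvtColor(im,cv2.COLOR_RGB2HSV);H,S,V=cv2.split(hsv)
for (u,v),a in blobs(((H<6)|(H>174))&(S>150)&(V>80),6):
    P=on(c,u,v,.115)[:2]-C
    if np.linalg.norm(P)<.13: print('ball',np.linalg.norm(P),np.degrees(np.arctan2(P[1],P[0])))
E
python3 look.py
```

```text
[ 0.55599143 -0.08479706  0.27871077] 52.65532067225478 [-0.93276972 -0.14894225  0.2304171 ] 5.025
ball 0.10786947108063873 82.8418846230852
ball 0.10847796558857155 -157.28301716801718
```

Contact is made and the star has turned 7°, so I carry on.

>>> jog_arm(
  commands=[
    [0.06,0.01,0,-0.43],
    [0.09,0.01,0,-0.64],
    [0.09,0.01,0,-0.64],
    [0.09,0.01,0,-0.64],
    [0.09,0.01,0,-0.64],
    [0.09,0.01,0,-0.64],
    [0.09,0.01,0,-0.64],
    [0.09,0.02,0,-0.64],
    [0.09,0.02,0,-0.64],
    [0.09,0.02,0,-0.64],
    [0.06,0.01,0,-0.43],
    [0,0,0,0],
  ],
)

```text
t: 6.58
ee_pos: [0.5766, -0.0533, 0.2787]
ee_rot: [-2.421, -2.001, -0.001]
force: [0.2, -0.2, 0.2]
gripper_width: 0.0007
grasp_force: 0.1
```

```bash
python3 look.py
```

```text
[ 0.57664739 -0.0532988   0.27867737] 79.15334095716452 [ 0.19447921 -0.23411493  0.24233757] 6.575
ball 0.10802548859978317 109.69599713167318
```

>>> jog_arm(
  commands=[
    [0.06,0.01,0,-0.43],
    [0.06,0.01,0,-0.43],
    [0.06,0.01,0,-0.43],
    [0.06,0.01,0,-0.43],
    [0.06,0.01,0,-0.43],
    [0.06,0.01,0,-0.43],
    [0.06,0.01,0,-0.43],
    [0.06,0.01,0,-0.43],
    [0.05,0.01,0,-0.34],
    [0.03,0,0,-0.2],
    [0,0,0,0],
    [0,0,0,0],
  ],
)

```text
t: 8.12
ee_pos: [0.5817, -0.0316, 0.2789]
ee_rot: [-2.122, -2.317, -0.0]
force: [-0.1, -0.1, -0.1]
gripper_width: -0.0001
grasp_force: 0.3
```

```bash
python3 look.py
```

```text
[ 0.5816668  -0.03161983  0.27886191] 95.02410250778308 [-0.08967923 -0.12504486 -0.08308388] 8.125
ball 0.10862291396429813 125.23043354617955
```

>>> jog_arm(
  commands=[
    [0.03,0,0,-0.2],
    [0.03,0,0,-0.2],
    [0,0,0,0],
    [0,0,0,0],
    [-0.2,0,0,0],
    [-0.3,0,0,0],
    [0,0,-0.8,0],
    [0,0,-0.8,0],
    [0,0,-0.8,0],
    [-0.9,0,-0.4,0],
    [-0.9,0,0,0],
    [0,0,0,0],
  ],
)

```text
t: 9.68
ee_pos: [0.5917, -0.126, 0.3903]
ee_rot: [2.098, 2.338, -0.003]
force: [-0.7, 0.6, -0.1]
gripper_width: -0.0
grasp_force: 0.0
```

>>> jog_arm(
  commands=[
    [-0.6,0,0,0],
    [0,0,0,0],
    [0,0,0,0],
  ],
)

```text
t: 10.05
ee_pos: [0.5948, -0.1442, 0.3906]
ee_rot: [-2.088, -2.346, -0.001]
force: [0.3, 1.3, -0.2]
gripper_width: 0.0004
grasp_force: 0.0
```

```bash
cat > look2.py <<'E'
from h import *
import sys
exec(open('look.py').read().split('import *')[1])
k=im[160:310,270:420]; cv2.imwrite('pics/crop_'+sys.argv[1],cv2.resize(k,(400,400),interpolation=cv2.INTER_CUBIC))
c,im,d=snap('wrist',sys.argv[1])
hsv=cv2.cvtColor(im,cv2.COLOR_RGB2HSV);H,S,V=cv2.split(hsv)
for nm,m,z in(('red',((H<6)|(H>174))&(S>150)&(V>80),.115),('green',(H>40)&(H<85)&(S>110)&(V>50),.0757),('black',V<45,.078)):
  for (u,v),a in blobs(m,100):
    P=on(c,u,v,z);q=P[:2]-C
    if np.linalg.norm(q)<.16: print(nm,u,v,a,P,np.linalg.norm(q),np.degrees(np.arctan2(q[1],q[0])))
E
python3 look2.py w2.png
```

```text
[ 0.59479804 -0.14417999  0.3905743 ] 96.6481297311798 [ 0.27248019  1.32857967 -0.16788033] 10.05
ball 0.10835104263033861 6.682943230727162
ball 0.10863683878626999 -113.52979550713
ball 0.1082003000383551 127.37589974011284
red 364.8 42.2 528 [ 0.60893266 -0.01096629  0.115     ] 0.10861720613663593 7.31718091688832
red 123.4 194.6 388 [ 0.45867105 -0.12399434  0.115     ] 0.1079269597702808 -113.20692679871429
green 369.0 153.0 666 [ 0.62685917 -0.07823789  0.0757    ] 0.13654975544810735 -23.038136043092752
black 11.6 57.7 2350 [ 0.35339981 -0.03734905  0.078     ] 0.14833197552258318 -175.14691338531742
black 192.2 45.1 3213 [ 0.49007112 -0.01751449  0.078     ] 0.013301523716997814 146.78929019234366
black 278.0 97.5 591 [ 0.554639   -0.04663169  0.078     ] 0.05772650227447915 -22.221726037593825
black 364.9 152.3 910 [ 0.62339011 -0.07806084  0.078     ] 0.1332934348123779 -23.551668279204026
```

View pics/w2.png

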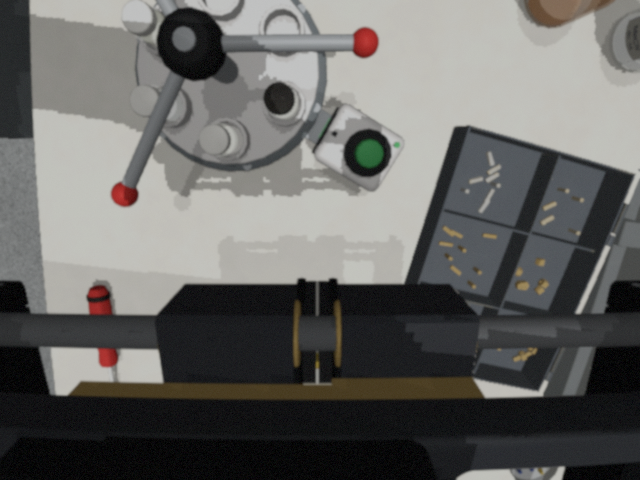

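The black cap at (278,98) lies on the line from the hub to the button at (369,153), at -22.2° against -23.0°, so it is less than 1 mm off. Next is the button.

```bash
python3 - <<'E'
from h import *
p,y,s=pose(); print(p)
c=cam('wrist'); d=np.load('pics/w2.png.npy')
for u in range(330,405,6):
    C,r=ray(c,u,153); print(u,np.round(C+r*d[153,u],4),end=';')
print(); print(plan([.627,-.0783,.29],np.degrees(y),p,y))
E
```

```text
[ 0.59483862 -0.14358123  0.39076264]
330 [ 0.5983 -0.0824  0.0532];336 [ 0.6031 -0.0817  0.0555];342 [ 0.6078 -0.0811  0.0563];348 [ 0.6118 -0.0803  0.0671];354 [ 0.616  -0.0796  0.0712];360 [ 0.6199 -0.079   0.0775];366 [ 0.6245 -0.0784  0.0771];372 [ 0.629  -0.0779  0.0772];378 [ 0.6336 -0.0773  0.0767];384 [ 0.6395 -0.0769  0.0689];390 [ 0.6445 -0.0763  0.0669];396 [ 0.6518 -0.0758  0.0544];402 [ 6.688e-01 -7.560e-02 -1.000e-04];
[[0.382, 0.247, 0.63, -0.0], [0.382, 0.247, 0.63, -0.0], [0.382, 0.247, 0.63, -0.0], [0.382, 0.247, 0.63, -0.0]]
```

>>> jog_arm(
  commands=[
    [0.5,0.33,0.2,0],
    [0.5,0.33,0.2,0],
    [0.5,0.33,0.2,0],
    [0,0,0.7,0],
    [0,0,0.7,0],
    [0,0,0.5,0],
    [0,0,0,0],
    [0,0,0,0],
  ],
)

```text
t: 11.15
ee_pos: [0.6277, -0.0803, 0.2918]
ee_rot: [2.088, 2.345, 0.002]
force: [0.0, -0.2, 0.3]
gripper_width: 0.0008
grasp_force: 0.0
```

```bash
python3 - <<'E'
from h import *
p,y,s=pose(); print(p,s['force']); print(plan([.627,-.0783,.265],np.degrees(y),p,y,n=2))
E
```

```text
[ 0.62766763 -0.08031335  0.29183189] [ 0.02040813 -0.2341245   0.32586351]
[[0.026, -0.005, 0.335, -0.0], [0.026, -0.005, 0.335, -0.0]]
```

>>> jog_arm(
  commands=[
    [0.03,0,0.35,0],
    [0.03,0,0.35,0],
    [0,0,0.05,0],
    [0,0,0.05,0],
    [0,0,0.05,0],
    [0,0,0.03,0],
    [0,0,0,0],
    [0,0,0,0],
  ],
)

```text
t: 12.15
ee_pos: [0.6269, -0.078, 0.2557]
ee_rot: [-2.089, -2.346, 0.0]
force: [-1.9, 0.6, 4.2]
gripper_width: 0.0003
grasp_force: 1.7
```

>>> jog_arm(
  commands=[
    [0,0,0.03,0],
    [0,0,0,0],
  ],
)

```text
t: 12.4
ee_pos: [0.627, -0.0781, 0.2547]
ee_rot: [2.089, 2.346, -0.0]
force: [-2.5, 0.4, 5.1]
gripper_width: 0.0006
grasp_force: 2.7
```

>>> jog_arm(
  commands=[
    [0,0,0.03,0],
    [0,0,0,0],
  ],
)

```text
t: 12.65
ee_pos: [0.627, -0.0779, 0.2545]
ee_rot: [2.089, 2.346, -0.001]
force: [-5.8, 0.2, 11.1]
gripper_width: 0.0007
grasp_force: 5.5
```

The force shows a hard stop. I'll release slowly to read the button's travel from the spring force.

>>> jog_arm(
  commands=[
    [0,0,-0.07,0],
    [0,0,0,0],
  ],
)

```text
t: 12.9
ee_pos: [0.6271, -0.0781, 0.2561]
ee_rot: [2.089, 2.346, 0.001]
force: [-0.8, 0.5, 2.4]
gripper_width: 0.0005
grasp_force: 1.6
```

>>> jog_arm(
  commands=[
    [0,0,-0.04,0],
    [0,0,0,0],
  ],
)

```text
t: 13.15
ee_pos: [0.6271, -0.0781, 0.2576]
ee_rot: [2.089, 2.346, 0.001]
force: [-0.1, 0.9, 2.6]
gripper_width: 0.0002
grasp_force: 1.2
```

>>> jog_arm(
  commands=[
    [0,0,-0.04,0],
    [0,0,0,0],
  ],
)

```text
t: 13.4
ee_pos: [0.6271, -0.0781, 0.2592]
ee_rot: [2.089, 2.346, 0.001]
force: [0.8, 1.0, 2.9]
gripper_width: 0.0005
grasp_force: 0.9
```

>>> jog_arm(
  commands=[
    [0,0,-0.04,0],
    [0,0,0,0],
  ],
)

```text
t: 13.65
ee_pos: [0.6269, -0.0783, 0.2607]
ee_rot: [2.089, 2.346, -0.0]
force: [1.2, 0.2, 1.4]
gripper_width: 0.0005
grasp_force: 0.5
```

>>> jog_arm(
  commands=[
    [0,0,-0.04,0],
    [0,0,0,0],
  ],
)

```text
t: 13.9
ee_pos: [0.6268, -0.0783, 0.2622]
ee_rot: [-2.09, -2.346, 0.001]
force: [-0.2, 0.7, 0.0]
gripper_width: 0.0007
grasp_force: 0.0
```

>>> jog_arm(
  commands=[
    [0,0,-0.04,0],
    [0,0,0,0],
  ],
)

```text
t: 14.15
ee_pos: [0.6269, -0.0782, 0.264]
ee_rot: [2.09, 2.346, -0.0]
force: [-1.0, -0.3, -0.3]
gripper_width: 0.0003
grasp_force: 0.0
```

The contact travel was about 6 mm or a little more, so the button went fully down. Now I come clear and check.

>>> jog_arm(
  commands=[
    [0,0,-0.5,0],
    [0,0,-0.8,0],
    [0,0,-0.8,0],
    [0,0,-0.8,0],
    [-0.5,-0.33,-0.3,0],
    [-0.5,-0.33,0,0],
    [-0.5,-0.33,0,0],
    [0,0,0,0],
    [0,0,0,0],
    [0,0,0,0],
  ],
)

```text
t: 15.4
ee_pos: [0.595, -0.1406, 0.3923]
ee_rot: [2.087, 2.348, 0.001]
force: [-0.6, 0.1, 0.7]
gripper_width: 0.0004
grasp_force: 0.0
```

```bash
python3 look2.py w3.png
```

```text
[ 0.5949695  -0.14062318  0.3923037 ] 96.7514157496194 [-0.61288039  0.10458741  0.6929124 ] 15.4
ball 0.10835104263033861 6.682943230727162
ball 0.10854591940392513 -113.42328885387768
ball 0.10837961739573852 127.30751377960905
red 363.7 47.4 518 [ 0.60895083 -0.01086044  0.115     ] 0.10864875570769109 7.371328587516193
red 124.0 198.2 377 [ 0.45861292 -0.12402253  0.115     ] 0.10797578179548674 -113.22938366681375
green 367.9 156.8 656 [ 0.6268703  -0.07832766  0.0757    ] 0.13659515289969068 -23.07096120306702
black 11.8 58.7 2414 [ 0.35266394 -0.03526468  0.078     ] 0.14890422933262992 -175.97005120186634
black 192.4 50.3 3146 [ 0.49010907 -0.01800148  0.078     ] 0.013008791677493388 148.4925386139432
black 277.4 101.7 586 [ 0.55451656 -0.04668932  0.078     ] 0.05763503772747741 -22.320793002193156
black 364.1 155.9 898 [ 0.62358454 -0.07795253  0.078     ] 0.13342851194919356 -23.475668726651477
```

View pics/w3.png

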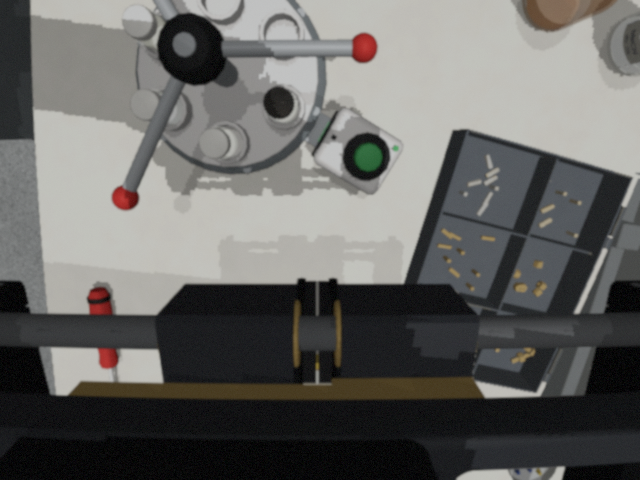

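The black cap at (277,102) is still in front of the window, the vials are upright, the button at (368,157) has sprung back and the hand is clear.

```bash
python3 -c "
from station import bot; print(bot.finish_job())"
```

```text
the job is handed in; nothing more can be done
None
```

I turned the carousel by spoke 1 until the black-capped vial stood at the reader's window (under 1 mm off by camera), pressed the green button to its stop, came clear and handed the job in; the hand-in returned no verdict.

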